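# Shut the test cell and clip it

## Task

Lower the white hinged hood of the test cell gently until it rests fully closed, without leaning on it. Then push the sprung clamp onto the cell's front edge, over the middle of the steel tongue, until its upper jaw snaps behind the rod and it sits fully home and square. Leave the flask, bottle and wrench where they are.

Things in the scene. Friction and masses are not known exactly. Their poses are not given: they have to be found in the camera images.
- cell: Test cell fixed to the bench: aluminium plate 190 x 180 x 6 mm on feet (underside 11 mm, top 17 mm over the bench; free below within 60 mm of the middle line) under a white hood. Origin on the bench, 105 mm behind the plate's front edge, on the middle line; x from the front edge to the hinge at the rear, y along the front edge, z up.
- seat (a point): Point on the bench under the middle of the plate's front edge, axes as the cell's. When the clamp is home its origin is here (drawn up about 2 mm) and its axes lie along these.
- hinge (a point): Middle of the hood's hinge axis (along the cell's y), at the rear of the cell, 17 mm over the bench, 180 mm behind the front edge.
- hood (a joint): Hood angle in rad: 0 closed on the plate, positive open (front edge up). Stiff hinge: the hood stays where it is left, and some 3 N at its front closes it.
- hood_edge (a point): Middle of the top front edge of the hood, moving with it: 135 mm forward of and (closed) 45 mm above the hinge axis. The hood is a box 135 mm long, 150 mm wide, 45 mm high with a flat closed top. Axes as the cell's when closed.
- clamp: Loose sprung steel clamp, 160 g, flat on the bench: 77 mm long, 30 wide, 49 high. x points out of its mouth, z up. Origin on its underside, below the front face of its block; that face stops against the plate's edge when home. Lower jaw, 9 mm thick, reaches 30 mm forward; upper jaw's sloped nose 37 mm; its hook bar is 13.5 mm forward. It snaps over the rod at about 20 N.
- jaw_part (a joint): Angle of the clamp's upper jaw in rad: 0 shut, positive open; about 0.2 as it passes over the rod, about 0.05 when it has snapped behind it.
- flask: Bystander: glass conical flask, 72 mm across the foot, 94 mm high; origin under its centre.
- bottle: Bystander: glass bottle with a cap, 66 mm across, 150 mm high; origin under its centre.
- wrench: Bystander: steel wrench 140 mm long lying on the bench; origin under its centre, x along its length.
- rod (a point): Middle of a steel cross rod, 8 mm diameter, 32 mm long, on the hood's tongue, moving with the hood. The tongue is 40 mm wide, 6 mm thick and reaches 45 mm forward of the hood's front wall; closed, it lies on the plate, its front end flush with the plate's front edge, its top 23 mm over the bench, the rod 5 mm behind the edge, rod top 28 mm over the bench.
- clamp_back (a point): Middle of the flat back of the clamp's block, 40 mm behind the clamp's origin, 12 mm above its underside, axes as the clamp's. The block is 40 mm long, 30 mm wide and 24 mm high; on it two pivot cheeks up to 40 mm high, flush with its sides, carry the upper jaw.
Not all that is in view belongs to the job. There is more than one size of the clamp; the job needs the middle-sized.

How it is judged (in metres and radians):
On the way, in this order (a step that is already met when the one before it is completed fails the run):
1. the hood is fully closed (value of joint hood below 0.02 rad), for 0.2 s.
2. the clamp is snapped on, home over the tongue (x of clamp in the frame of seat between -0.003 and 0.004 m and y of clamp in the frame of seat between -0.01 and 0.01 m and z of clamp in the frame of seat below 0.006 m and angle between the x axis of clamp and the x axis of seat, either way round below 0.14 rad and value of joint jaw_part between 0.02 and 0.1 rad), for 0.2 s.
At the end, for the whole second after the job is handed in: Hood closed (within 0.02 rad); clamp at rest on the front edge: block within 3 mm of the edge, raised under 6 mm, within 10 mm of the tongue's middle, square within 0.14 rad (8 degrees), upper jaw snapped behind the rod (jaw angle 0.02 to 0.1 rad) (all of step 2 and value of joint hood below 0.02 rad and linear speed of clamp below 0.02 m/s); the robot touches nothing.
It fails at once if the hood slammed: faster than 0.8 rad/s in its last 0.12 rad (value of joint hood below 0.12 rad and velocity of joint hood below -0.8 rad/s).
It fails at once if the robot leaned on the cell or its hood with more than 30 N (contact force between any of the fingers, the arm and cell above 30 N).
It fails at once if the flask moved by more than 20 mm (distance of flask from where it was at the start of the episode above 0.02 m).
It fails at once if the bottle moved by more than 20 mm (distance of bottle from where it was at the start of the episode above 0.02 m).
It fails at once if the wrench moved by more than 20 mm (distance of wrench from where it was at the start of the episode above 0.02 m).
It also fails if it takes over 72 s, if anything falls off the work surface, if the arm or the gripper's body presses on something with over 40 N, if the wrist force passes 120 N, or if a joint passes its speed limit or range.

## Robot

A 7-joint arm with a two-finger parallel gripper is mounted at the origin on the work surface. World frame = base frame: x ahead of the robot, y to its left, z up, the work surface at z = 0. Lengths are in m, angles in degrees, forces in N, time in s.
With the tool pointing down it reaches from about 0.425 to 0.875 m from the base axis. Payload 4.7 kg.
Tool frame: the origin (TCP) lies midway between the tips of the shut fingers; the grasp point (between the pads) lies 19 mm behind it; z points along the fingers, x is the direction in which the jaws open and shut, and the axes are right-handed (so a half turn about z gives the same grasp; the last joint's range is limited). The gripper opens to 87 mm and grips with 3 to 60 N. Pads are 19 mm wide; open, the fingers measure 117 mm over their backs; the gripper's body (75 mm by 190 mm) begins 51 mm behind the grasp point.
Start: joints at [67.959, 18.392, -4.016, 83.108, 1.295, 78.541, -3.26], TCP at [0.252, -0.599, 0.223] pointing down, gripper open.
Joint ranges: [-163.93, 163.93], [-17.29, 119.83], [-79.2, 71.16], [3.27, 140.29], [-89.18, 269.18], [5.43, 117.66], [-154.24, 154.24]. Speed limits (degrees/s): [147.25, 147.25, 180, 180, 180, 180, 180].

## Interface

Orientations are given as [roll, pitch, yaw] about the fixed x, y, z axes, in that order (R = Rz(yaw) Ry(pitch) Rx(roll)).
In Python, from cell import env gives the robot as it stands.
- The arm moves only by the tool carry_out, never from a script. Its argument "plan" is a list of rows, each an object with "grip": the closure, from 0 (fully open) to 1 (shut); "dp": the shift along the tool's x, y, z in m, a list of three; "rotation": the turn, a rotation vector about the tool's x, y, z in degrees, a list of three. In form: [{"grip": grip, "dp": [dx, dy, dz], "rotation": [wx, wy, wz]}, ...]. A call has 1 to 8 rows; each row shifts and turns the pose as measured when the row begins, along the tool's axes as they then stand; what a row does not reach is not made up. A row lasts 1/12 s, in which the tool goes at most 41.7 mm and 7.16 degrees, less where a joint would pass 70% of its speed; a pose out of reach is approached as far as the arm can. A call is refused whole if a number of a shift passes 0.0417 or a number of a turn 7.16, either way. A call with a gripper value outside its range is refused whole. The fingers move at their own pace and stop on an object; "force" is the grip in N (left out, the last holds). Time passes only in rows, so rows that do not move let the fingers close. It gives the time, the measured TCP pose, the force and the opening at its end, in the units of the state.
- env.get_obs(): the state, without advancing time (a new reading comes with each control period).
- env.read_camera(name): name is "scene" or "top" or "wrist"; returns the picture (480x640x3 uint8, red, green, blue); there is no depth.
- env.camera_params(name): a dict with "fx", "fy", "cx", "cy" (pixels), "R" (3x3) and "t" (3): a world point X has camera coordinates R X + t. Camera axes: x right, y down, z forward; pixel columns grow to the right and rows downward; lengths in m; the calibration is good to about 2 mm. A picture is of the moment at which its call begins: read the wrist's pose just before it. camera_params takes no time and is no camera call; for the wrist camera it gives the pose at the moment of the call.
- env.sign_off(): hands the job in, once; it reports no verdict.
The state is a dict: "time_s": time; "qpos": joint angles; "joint_velocities": joint speeds; "effort": joint torques, N m; "tool_pos": TCP position; "tool_rot": TCP orientation; "force": force on the tool from outside, world axes, zero at the start; "wrist_torque": the same for the moment, N m; "grip_width": finger opening in m.
Only numpy, scipy, OpenCV 4.12 (cv2) and the standard library are available. Lean on these libraries where they do the work, as an engineer would, in place of code of your own. Each camera call takes 0.05 s, during which the arm holds its last target. There are 200 camera calls.

## Working session

There is one attempt and no reset: what is moved stays moved. The work goes in short steps, Python scripts to look and compute and a tool call to move; the robot and the scene stay as the last step left them, time stands still between calls to the robot, and variables do not carry over. Pictures are saved under pics/ and viewed, about 8 in all and at most 12, crops included, and the job is handed in when it is done.

Besides the shell and the picture viewer there is one more tool, called by a JSON object that holds its "method" and its "body". carry_out: Moves the arm, as the interface text tells. Its arguments: {"type":"object","properties":{"plan":{"type":"array","items":{"type":"object","properties":{"grip":{"type":"number"},"dp":{"type":"array","items":{"type":"number"}},"rotation":{"type":"array","items":{"type":"number"}}}}},"force":{"type":"number"}},"required":["plan"]}

```bash
mkdir -p pics
python3 - <<'E'
from cell import env
import cv2,numpy as np
o=env.get_obs();print({k:np.round(v,3).tolist() for k,v in o.items()})
for n in("scene","top"):
    im=env.read_camera(n);cv2.imwrite(f"pics/{n}0.png",im[:,:,::-1])
    p=env.camera_params(n);print(n,{k:np.round(v,4).tolist() for k,v in p.items()})
E
```

```text
{'time_s': 0.0, 'qpos': [67.958, 18.439, -4.014, 83.174, 1.296, 78.542, -3.261], 'joint_velocities': [0.083, -0.016, 0.03, 0.007, -0.079, 0.04, 0.034], 'effort': [-0.0, -49.128, -0.404, -31.253, -0.064, 0.044, 0.0], 'tool_pos': [0.252, -0.599, 0.221], 'tool_rot': [179.993, 0.11, -67.151], 'force': [0.698, -0.739, 0.509], 'wrist_torque': [-0.03, 0.019, 0.013], 'grip_width': 0.087}
scene {'fx': 520.2941, 'fy': 520.2941, 'cx': 312.6709, 'cy': 234.3803, 'R': [[0.7127, 0.7014, 0.0073], [0.5254, -0.5269, -0.6681], [-0.4647, 0.48, -0.744]], 't': [-0.3581, -0.206, 1.3966]}
top {'fx': 555.1071, 'fy': 555.1071, 'cx': 324.5567, 'cy': 235.4291, 'R': [[0.0373, -0.9993, 0.004], [-0.9743, -0.0373, -0.222], [0.222, 0.0044, -0.975]], 't': [-0.0035, 0.5132, 1.2225]}
```

View pics/scene0.png

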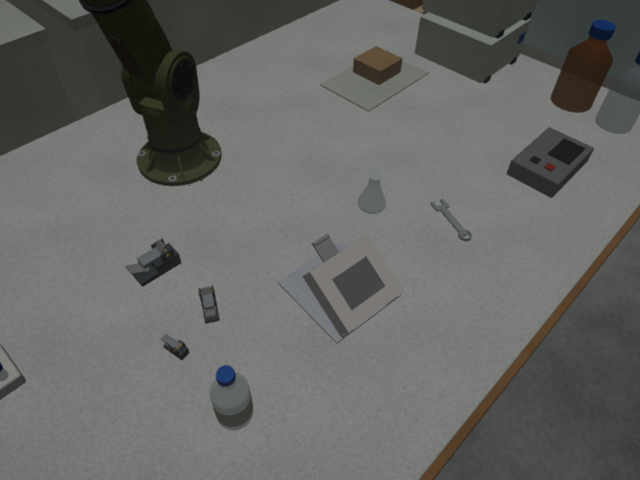

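View pics/top0.png

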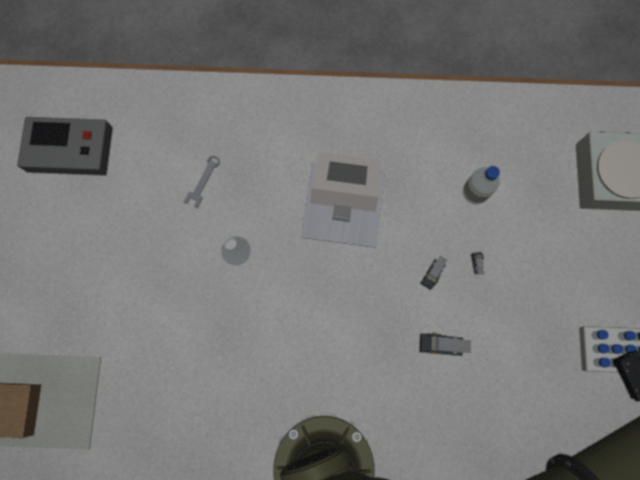

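The three clamp candidates in the top view are at (434,272), (478,263) and (444,344), with lengths of about 35, 22 and 50 px. At roughly 0.47 px/mm, a 77 mm clamp is about 36 px, so (434,272) fits as the middle-sized one. I'll confirm that in an enlarged crop.

```bash
cat > h.py <<'E'
import numpy as np,cv2
from cell import env
def ray(n,uv,p=None):
    p=p or env.camera_params(n);R=np.array(p["R"]);t=np.array(p["t"])
    d=R.T@np.array([(uv[0]-p["cx"])/p["fx"],(uv[1]-p["cy"])/p["fy"],1]);return -R.T@t,d
def onz(n,uv,z,p=None):
    c,d=ray(n,uv,p);return c+d*(z-c[2])/d[2]
def proj(n,X,p=None):
    p=p or env.camera_params(n);c=np.array(p["R"])@X+np.array(p["t"])
    return np.array([p["cx"]+p["fx"]*c[0]/c[2],p["cy"]+p["fy"]*c[1]/c[2]])
E
python3 - <<'E'
from h import *
im=cv2.imread("pics/top0.png")
a=cv2.resize(im[140:260,290:400],None,fx=4,fy=4,interpolation=cv2.INTER_CUBIC)
b=cv2.resize(im[235:365,410:500],None,fx=4,fy=4,interpolation=cv2.INTER_CUBIC)
c=np.zeros((520,800,3),np.uint8);c[:480,:440]=a;c[:,440:]=b;c=cv2.convertScaleAbs(c,alpha=1.4);cv2.imwrite("pics/crop1.png",c)
for uv,z in [((303,238),.017),((377,247),.017),((434,272),.01),((423,284),.012),((444,259),.02),((444,344),.01),((478,263),.01),((236,250),.03),((482,184),.06)]: print(uv,np.round(onz("top",uv,z),3))
E
```

```text
(303, 238) [0.514 0.067 0.017]
(377, 247) [ 0.499 -0.109  0.017]
(434, 272) [ 0.445 -0.245  0.01 ]
(423, 284) [ 0.415 -0.219  0.012]
(444, 259) [ 0.475 -0.267  0.02 ]
(444, 344) [ 0.279 -0.267  0.01 ]
(478, 263) [ 0.471 -0.35   0.01 ]
(236, 250) [0.476 0.222 0.03 ]
(482, 184) [ 0.651 -0.35   0.06 ]
```

View pics/crop1.png

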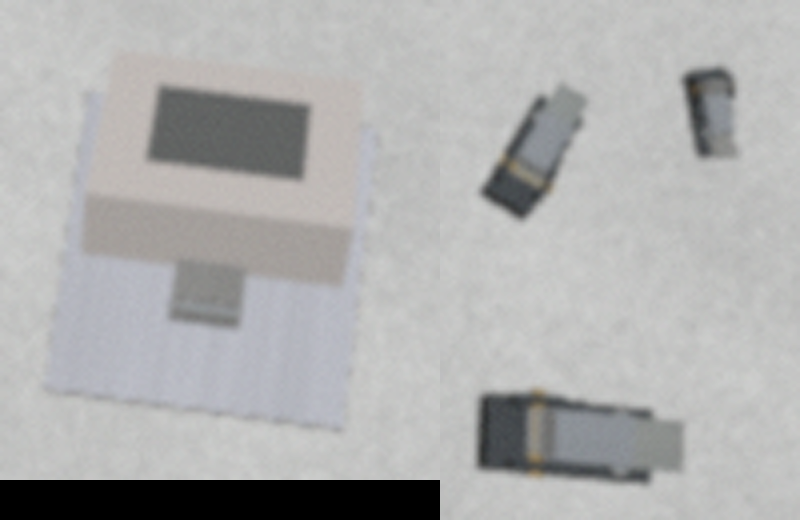

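The crop shows the middle clamp at top px (434,272): back edge centre (425.2,286), nose (442.7,258.8). The plate's front corners are at about (301.2,237) and (375.5,247.5), and the rod is near (341,218.5). Next I'll work out the hood angle and the poses.

```bash
cat >> h.py <<'E'
A=onz("top",(301.2,237),.017);B=onz("top",(375.5,247.5),.017)
E
python3 - <<'E'
from h import *
print("edge len",np.linalg.norm(A-B))
y=(A-B)/np.linalg.norm(A-B);x=np.array([y[1],-y[0],0]);seat=(A+B)/2;seat[2]=0
yaw=np.degrees(np.arctan2(x[1],x[0]));print("seat",seat.round(4),"yaw",yaw.round(2))
hinge=seat+.18*x+[0,0,.017]
for th in np.radians(range(0,90,5)):
    def P(f,u,l=0): return hinge-x*(f*np.cos(th)-u*np.sin(th))+np.array([0,0,f*np.sin(th)+u*np.cos(th)])+y*l
    print(round(np.degrees(th)),"rod",proj("top",P(.175,.007)).round(1),"edgeLR",proj("top",P(.135,.045,.075)).round(1),proj("top",P(.135,.045,-.075)).round(1),"sc",proj("scene",P(.175,.007)).round(1),proj("scene",P(.135,.045,.075)).round(1),proj("scene",P(.135,.045,-.075)).round(1))
bk=onz("top",(425.2,286),.024);ns=onz("top",(442.7,258.8),.035)
print("clamp back",bk,"nose",ns,np.linalg.norm((ns-bk)[:2]),np.degrees(np.arctan2(*(ns-bk)[[1,0]])))
E
```

```text
edge len 0.17815340382364436
seat [ 0.5069 -0.0171  0.    ] yaw -6.04
0 rod [338.7 239.6] edgeLR [309.4 214.8] [373.7 223.8] sc [310.2 260.2] [349.1 243.1] [294.  278.5]
5 rod [338.9 237.6] edgeLR [309.6 211.7] [374.3 220.8] sc [310.6 256.1] [350.9 240.8] [295.3 276.3]
10 rod [339.3 235.1] edgeLR [309.8 208.1] [375.1 217.2] sc [311.4 252.3] [352.9 238.8] [296.9 274.6]
15 rod [339.7 232.1] edgeLR [310.2 204.2] [375.9 213.3] sc [312.6 248.9] [355.3 237.2] [298.8 273.3]
20 rod [340.2 228.4] edgeLR [310.5 199.9] [376.7 209.1] sc [314.2 245.9] [358.1 236. ] [301.1 272.4]
25 rod [340.8 224.2] edgeLR [311.  195.2] [377.5 204.5] sc [316.3 243.4] [361.1 235.3] [303.7 272. ]
30 rod [341.4 219.5] edgeLR [311.5 190.3] [378.4 199.6] sc [318.8 241.3] [364.5 235. ] [306.6 272.1]
35 rod [342.2 214.3] edgeLR [312.1 185.1] [379.3 194.4] sc [321.7 239.7] [368.1 235.1] [309.8 272.7]
40 rod [342.9 208.6] edgeLR [312.7 179.7] [380.2 189. ] sc [325.  238.6] [372.  235.8] [313.4 273.9]
45 rod [343.8 202.5] edgeLR [313.4 174.2] [381.  183.5] sc [328.7 238.2] [376.1 237. ] [317.2 275.5]
50 rod [344.7 196.1] e
[... 217 characters left out ...]
7.3] [383.5 166.6] sc [342.1 240.4] [389.6 243.4] [329.9 283.5]
65 rod [347.6 175.4] edgeLR [316.5 151.8] [384.3 161. ] sc [347.2 242.5] [394.3 246.6] [334.4 287.2]
70 rod [348.6 168.3] edgeLR [317.3 146.4] [385.  155.6] sc [352.6 245.2] [399.1 250.2] [339.1 291.4]
75 rod [349.6 161.2] edgeLR [318.1 141.2] [385.7 150.4] sc [358.3 248.5] [403.9 254.2] [343.8 296. ]
80 rod [350.6 154.1] edgeLR [318.9 136.2] [386.3 145.4] sc [364.1 252.5] [408.6 258.6] [348.5 300.9]
85 rod [351.6 147.2] edgeLR [319.7 131.6] [386.8 140.7] sc [370.1 257.2] [413.3 263.4] [353.2 306.3]
clamp back [ 0.40926163 -0.22197573  0.024     ] nose [ 0.47292709 -0.26090655  0.035     ] 0.07462505884325835 -31.445390837796054
```

The hood is open about 31.5°: the rod and both edge corners agree. The clamp points at about -32° and the seat at -6°. I'll set out for the hood now.

```bash
cat >> h.py <<'E'
from scipy.spatial.transform import Rotation as Ro
def go(X,yaw=None):
    "remaining shift (tool axes) and turn to X pointing down at yaw"
    o=env.get_obs();R=Ro.from_euler("xyz",o["tool_rot"],degrees=True)
    d=R.inv().apply(np.array(X)-o["tool_pos"]);print("t",round(o["time_s"],2),"pos",np.round(o["tool_pos"],4),"rot",np.round(o["tool_rot"],1),"F",np.round(o["force"],1),"w",round(o["grip_width"],4))
    w=np.zeros(3)
    if yaw is not None: w=(R.inv()*Ro.from_euler("xyz",[180,0,yaw],degrees=True)).as_rotvec(degrees=True)
    print("dp",d.round(4),"n",round(np.linalg.norm(d)/.0417,1),"per row",(d/np.ceil(np.linalg.norm(d)/.0417)).round(4),"rot",w.round(1))
E
python3 -c "
from h import *
go([.606,-.0276,.19],-96)"
```

```text
t 0.1 pos [ 0.2522 -0.5985  0.2216] rot [ 1.80e+02  1.00e-01 -6.71e+01] F [-0.   0.2  0.7] w 0.0872
dp [-0.3886 -0.5478  0.0322] n 16.1 per row [-0.0229 -0.0322  0.0019] rot [ 0.   0.1 28.9]
```

{"method": "carry_out", "body": {"plan": [{"grip": 1, "dp": [-0.0229, -0.0322, 0], "rotation": [0, 0, 0]}, {"grip": 1, "dp": [-0.0229, -0.0322, 0], "rotation": [0, 0, 0]}, {"grip": 1, "dp": [-0.0229, -0.0322, 0], "rotation": [0, 0, 0]}, {"grip": 1, "dp": [-0.0229, -0.0322, 0], "rotation": [0, 0, 0]}, {"grip": 1, "dp": [-0.0229, -0.0322, 0], "rotation": [0, 0, 0]}, {"grip": 1, "dp": [-0.0229, -0.0322, 0], "rotation": [0, 0, 0]}, {"grip": 1, "dp": [-0.0229, -0.0322, 0], "rotation": [0, 0, 0]}, {"grip": 1, "dp": [-0.0229, -0.0322, 0], "rotation": [0, 0, 0]}]}}

```text
time_s: 0.77
tool_pos: [0.4148, -0.3287, 0.2144]
tool_rot: [179.5, 0.4, -68.5]
force: [1.2, -1.1, -0.2]
grip_width: 0.0418
```

```bash
python3 -c "
from h import *
go([.606,-.0276,.17],-96)"
```

```text
t 0.77 pos [ 0.4148 -0.3287  0.2144] rot [179.5   0.4 -68.5] F [ 1.2 -1.1 -0.2] w 0.0418
dp [-0.2096 -0.2888  0.0432] n 8.6 per row [-0.0233 -0.0321  0.0048] rot [ 0.6  0.2 27.5]
```

{"method": "carry_out", "body": {"plan": [{"grip": 1, "dp": [-0.0233, -0.0321, 0.002], "rotation": [0, 0, 0]}, {"grip": 1, "dp": [-0.0233, -0.0321, 0.002], "rotation": [0, 0, 0]}, {"grip": 1, "dp": [-0.0233, -0.0321, 0.002], "rotation": [0, 0, 0]}, {"grip": 1, "dp": [-0.0233, -0.0321, 0.002], "rotation": [0, 0, 0]}, {"grip": 1, "dp": [-0.0233, -0.0321, 0.002], "rotation": [0, 0, 0]}, {"grip": 1, "dp": [-0.0233, -0.0321, 0.002], "rotation": [0, 0, 0]}, {"grip": 1, "dp": [-0.0233, -0.0321, 0.002], "rotation": [0, 0, 0]}, {"grip": 1, "dp": [-0.0233, -0.0321, 0.002], "rotation": [0, 0, 0]}]}}

```text
time_s: 1.43
tool_pos: [0.5889, -0.0466, 0.1952]
tool_rot: [179.3, 0.3, -68.6]
force: [0.9, -0.6, 0.3]
grip_width: 0.0007
```

{"method": "carry_out", "body": {"plan": [{"grip": 1, "dp": [0, 0, 0], "rotation": [0.1, 0, 7]}, {"grip": 1, "dp": [0, 0, 0], "rotation": [0.1, 0, 7]}, {"grip": 1, "dp": [0, 0, 0], "rotation": [0.1, 0, 7]}, {"grip": 1, "dp": [0, 0, 0], "rotation": [0.1, 0, 7]}, {"grip": 1, "dp": [0, 0, 0], "rotation": [0, 0, 0]}]}}

```text
time_s: 1.85
tool_pos: [0.5911, -0.0291, 0.1911]
tool_rot: [179.4, 0.6, -96.6]
force: [-0.0, -0.5, -0.3]
grip_width: 0.0007
```

```bash
python3 -c "
from h import *
go([.606,-.0276,.135],-96)"
```

```text
t 1.85 pos [ 0.5911 -0.0291  0.1911] rot [179.4   0.6 -96.6] F [-0.  -0.5 -0.3] w 0.0007
dp [-0.0026 -0.0153  0.056 ] n 1.4 per row [-0.0013 -0.0076  0.028 ] rot [ 0.6  0.6 -0.6]
```

{"method": "carry_out", "body": {"plan": [{"grip": 1, "dp": [-0.001, -0.008, 0.018], "rotation": [0.5, 0.5, 0]}, {"grip": 1, "dp": [-0.001, -0.008, 0.018], "rotation": [0, 0, 0]}, {"grip": 1, "dp": [0, 0, 0.01], "rotation": [0, 0, 0]}, {"grip": 1, "dp": [0, 0, 0.005], "rotation": [0, 0, 0]}, {"grip": 1, "dp": [0, 0, 0.004], "rotation": [0, 0, 0]}, {"grip": 1, "dp": [0, 0, 0.004], "rotation": [0, 0, 0]}, {"grip": 1, "dp": [0, 0, 0.004], "rotation": [0, 0, 0]}]}}

```text
time_s: 2.43
tool_pos: [0.6067, -0.0297, 0.1261]
tool_rot: [179.9, 0.0, -95.8]
force: [-0.8, 0.2, 3.5]
grip_width: 0.0004
```

{"method": "carry_out", "body": {"plan": [{"grip": 1, "dp": [0, 0, 0.004], "rotation": [0, 0, 0]}, {"grip": 1, "dp": [0, 0, 0.004], "rotation": [0, 0, 0]}, {"grip": 1, "dp": [0, 0, 0.004], "rotation": [0, 0, 0]}, {"grip": 1, "dp": [0, 0, 0.004], "rotation": [0, 0, 0]}, {"grip": 1, "dp": [0, 0, 0.004], "rotation": [0, 0, 0]}]}}

```text
time_s: 2.85
tool_pos: [0.609, -0.0302, 0.1086]
tool_rot: [-179.7, 0.0, -95.7]
force: [-0.9, -0.4, 2.6]
grip_width: 0.0003
```

The hood is moving with about 3 N on it. I'll continue slowly.

{"method": "carry_out", "body": {"plan": [{"grip": 1, "dp": [0, 0.001, 0.004], "rotation": [0, 0, 0]}, {"grip": 1, "dp": [0, 0.001, 0.004], "rotation": [0, 0, 0]}, {"grip": 1, "dp": [0, 0.001, 0.004], "rotation": [0, 0, 0]}, {"grip": 1, "dp": [0, 0.001, 0.004], "rotation": [0, 0, 0]}, {"grip": 1, "dp": [0, 0.001, 0.004], "rotation": [0, 0, 0]}, {"grip": 1, "dp": [0, 0.001, 0.004], "rotation": [0, 0, 0]}, {"grip": 1, "dp": [0, 0.001, 0.003], "rotation": [0, 0, 0]}, {"grip": 1, "dp": [0, 0.001, 0.003], "rotation": [0, 0, 0]}]}}

```text
time_s: 3.52
tool_pos: [0.5984, -0.0291, 0.0746]
tool_rot: [-180.0, -0.0, -95.7]
force: [-1.9, -0.7, 3.3]
grip_width: 0.0004
```

{"method": "carry_out", "body": {"plan": [{"grip": 1, "dp": [0, 0, 0.003], "rotation": [0, 0, 0]}, {"grip": 1, "dp": [0, 0, 0.003], "rotation": [0, 0, 0]}, {"grip": 1, "dp": [0, 0, 0.003], "rotation": [0, 0, 0]}]}}

```text
time_s: 3.77
tool_pos: [0.5971, -0.029, 0.064]
tool_rot: [179.9, -0.0, -95.7]
force: [-2.7, -0.3, 3.3]
grip_width: 0.0005
```

{"method": "carry_out", "body": {"plan": [{"grip": 1, "dp": [0, 0, 0.002], "rotation": [0, 0, 0]}]}}

```text
time_s: 3.85
tool_pos: [0.5969, -0.0289, 0.0623]
tool_rot: [179.9, -0.0, -95.7]
force: [-8.6, -0.2, 21.5]
grip_width: 0.0003
```

{"method": "carry_out", "body": {"plan": [{"grip": 1, "dp": [0, 0, 0.002], "rotation": [0, 0, 0]}]}}

```text
time_s: 3.93
tool_pos: [0.5969, -0.0289, 0.0623]
tool_rot: [179.8, -0.1, -95.7]
force: [-10.6, -0.3, 24.4]
grip_width: 0.0004
```

{"method": "carry_out", "body": {"plan": [{"grip": 1, "dp": [0, 0, 0.002], "rotation": [0, 0, 0]}]}}

```text
time_s: 4.02
tool_pos: [0.5969, -0.0289, 0.0624]
tool_rot: [179.8, -0.1, -95.7]
force: [-8.5, -0.2, 16.1]
grip_width: 0.0003
```

The hood stopped at z=0.0623 (expected 0.062) with a clear rise in force, so it is closed. I'll retreat upward and go above the clamp.

{"method": "carry_out", "body": {"plan": [{"grip": 1, "dp": [0, 0, -0.01], "rotation": [0, 0, 0]}, {"grip": 1, "dp": [0, 0, -0.03], "rotation": [0, 0, 0]}, {"grip": 0, "dp": [0, 0, -0.04], "rotation": [0, 0, 0]}, {"grip": 0, "dp": [0, 0, -0.04], "rotation": [0, 0, 0]}, {"grip": 0, "dp": [0, 0, 0], "rotation": [0, 0, 0]}]}}

```text
time_s: 4.43
tool_pos: [0.5977, -0.0288, 0.1851]
tool_rot: [179.8, -0.1, -95.7]
force: [1.4, 0.2, 0.1]
grip_width: 0.0135
```

```bash
python3 -c "
from h import *
go([.426,-.232,.18],-122)"
```

```text
t 4.43 pos [ 0.5977 -0.0288  0.1851] rot [ 1.798e+02 -1.000e-01 -9.570e+01] F [1.4 0.2 0.1] w 0.0135
dp [0.2192 0.1507 0.0058] n 6.4 per row [0.0313 0.0215 0.0008] rot [ 0.2 -0.1 26.3]
```

{"method": "carry_out", "body": {"plan": [{"grip": 0, "dp": [0.0313, 0.0215, 0], "rotation": [0, 0, 0]}, {"grip": 0, "dp": [0.0313, 0.0215, 0], "rotation": [0, 0, 0]}, {"grip": 0, "dp": [0.0313, 0.0215, 0], "rotation": [0, 0, 0]}, {"grip": 0, "dp": [0.0313, 0.0215, 0], "rotation": [0, 0, 0]}, {"grip": 0, "dp": [0.0313, 0.0215, 0], "rotation": [0, 0, 0]}, {"grip": 0, "dp": [0.0313, 0.0215, 0], "rotation": [0, 0, 0]}, {"grip": 0, "dp": [0.0313, 0.0215, 0], "rotation": [0, 0, 0]}]}}

```text
time_s: 5.02
tool_pos: [0.4338, -0.2312, 0.1876]
tool_rot: [-178.8, 0.1, -94.5]
force: [0.1, -1.6, -0.5]
grip_width: 0.0592
```

{"method": "carry_out", "body": {"plan": [{"grip": 0, "dp": [0, 0, 0], "rotation": [0, 0, 6.6]}, {"grip": 0, "dp": [0, 0, 0], "rotation": [0, 0, 6.6]}, {"grip": 0, "dp": [0, 0, 0], "rotation": [0, 0, 6.6]}, {"grip": 0, "dp": [0, 0, 0], "rotation": [0, 0, 6.6]}, {"grip": 0, "dp": [0, 0, 0], "rotation": [0, 0, 0]}, {"grip": 0, "dp": [0, 0, 0], "rotation": [0, 0, 0]}]}}

```text
time_s: 5.52
tool_pos: [0.4276, -0.2452, 0.1879]
tool_rot: [-178.5, 0.4, -123.0]
force: [-0.0, 0.2, 0.8]
grip_width: 0.0866
```

Run:
```python
from h import *
go([.426,-.232,.15],-122)
import pickle
p=env.camera_params("wrist");im=env.read_camera("wrist");pickle.dump(p,open("w1.pkl","wb"))
cv2.imwrite("pics/w1.png",cv2.convertScaleAbs(im[:,:,::-1],alpha=1.3))
t=env.read_camera("top");s=env.read_camera("scene");cv2.imwrite("pics/top1.png",t[:,:,::-1]);cv2.imwrite("pics/scene1.png",s[:,:,::-1])
print(proj("wrist",np.array([.409,-.222,.024]),p),proj("wrist",np.array([.473,-.261,.035]),p))
```

```text
t 5.52 pos [ 0.4276 -0.2452  0.1879] rot [-178.5    0.4 -123. ] F [-0.   0.2  0.8] w 0.0866
dp [-0.0099  0.0096  0.0377] n 1.0 per row [-0.0099  0.0096  0.0377] rot [-1.5  0.4 -1. ]
[305.93353718 262.04902193] [302.08419613 174.3109055 ]
```

View pics/w1.png

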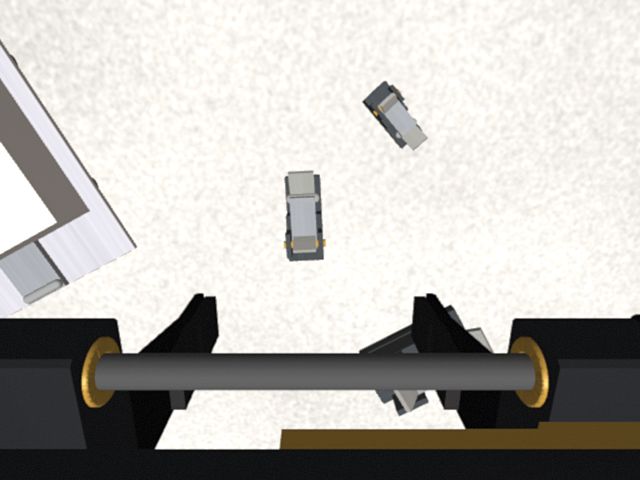

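The wrist view shows the middle clamp upright in the frame: back edge at row ~261, columns 287–324, lower jaw tip at row ~174. The hood is down on the plate at the left, with the plate's front-right corner at (135,246).

Run:
```python
from h import *
import pickle
p=pickle.load(open("w1.pkl","rb"));im=cv2.imread("pics/w1.png")
g=im[:,:,:].max(2)[160:275,270:340];m=(g<170).astype(np.uint8)
c=max(cv2.findContours(m,0,1)[0],key=cv2.contourArea);r=cv2.minAreaRect(c)
print("rect",cv2.boxPoints(r)+[270,160],r[2])
b=onz("wrist",(305.5,260.5),.024,p);j=onz("wrist",(303,174),.009,p);n=onz("wrist",(301.5,171),.035,p)
print("back",b.round(4),"jaw",j.round(4),np.linalg.norm((j-b)[:2]),"nose",n.round(4),"yaw",np.degrees(np.arctan2((j-b)[1],(j-b)[0])),np.degrees(np.arctan2((n-b)[1],(n-b)[0])))
print("width",np.linalg.norm(onz("wrist",(287,260.5),.024,p)-onz("wrist",(324,260.5),.024,p)))
print("corner wrist",onz("wrist",(135,246),.017,p).round(4),"top",B.round(4),"A",A.round(4))
print("rod rt end",onz("wrist",(62,279),.024,p).round(4))
d=(j-b);d[2]=0;d/=np.linalg.norm(d);gp=b+.022*d;print("grasp",gp.round(4),"cheek")
go([gp[0],gp[1],.06],np.degrees(np.arctan2(d[1],d[0]))-90)
im=cv2.imread("pics/top1.png");cv2.imwrite("pics/top1c.png",cv2.resize(cv2.convertScaleAbs(im[140:260,290:400],alpha=1.4),None,fx=5,fy=5,interpolation=cv2.INTER_CUBIC))
```

```text
rect [[281.45342255 175.79714203]
 [319.50492859 173.75866699]
 [324.07600403 259.08522034]
 [286.02449799 261.12369537]] 86.93350982666016
back [ 0.4104 -0.2225  0.024 ] jaw [ 0.4712 -0.2596  0.009 ] 0.07124484871722954 nose [ 0.4754 -0.262   0.035 ] yaw -31.38503298401259 -31.330503137299555
width 0.03145506952121438
corner wrist [ 0.4995 -0.1049  0.017 ] top [ 0.4976 -0.1057  0.017 ] A [0.5163 0.0715 0.017 ]
rod rt end [ 0.5109 -0.0363  0.024 ]
grasp [ 0.4291 -0.2339  0.024 ] cheek
t 5.67 pos [ 0.4276 -0.2448  0.1878] rot [-178.5    0.4 -123.1] F [-0.7  0.3  0.8] w 0.087
dp [-0.0091  0.0079  0.1277] n 3.1 per row [-0.0023  0.002   0.0319] rot [-1.5  0.4 -1.7]
```

View pics/top1c.png

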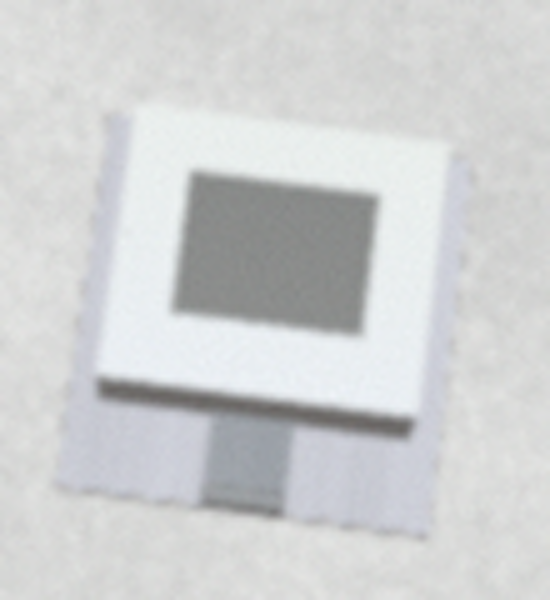

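The hood is closed and flat. The clamp measures 71 mm (70 expected) by 31 mm (30 expected), at yaw -31.4°. I'll descend on the block.

{"method": "carry_out", "body": {"plan": [{"grip": 0, "dp": [-0.003, 0.003, 0.03], "rotation": [-0.8, 0.2, -0.9]}, {"grip": 0, "dp": [-0.003, 0.003, 0.03], "rotation": [-0.7, 0.2, -0.8]}, {"grip": 0, "dp": [-0.003, 0.002, 0.03], "rotation": [0, 0, 0]}, {"grip": 0, "dp": [0, 0, 0.025], "rotation": [0, 0, 0]}, {"grip": 0, "dp": [0, 0, 0], "rotation": [0, 0, 0]}]}}

```text
time_s: 6.08
tool_pos: [0.4309, -0.234, 0.072]
tool_rot: [-179.5, -0.1, -120.6]
force: [-0.6, -0.5, 0.6]
grip_width: 0.0868
```

Run:
```python
from h import *
go([.4291,-.2339,.006],-121.4)
print("tongue front mid",onz("top",(338.2,242),.019).round(4))
a=onz("top",(301.4,237.6),.017);b=onz("top",(376,247.6),.017);print(a.round(4),b.round(4),(a+b)/2,np.degrees(np.arctan2((b-a)[0],-(b-a)[1])))
```

```text
t 6.08 pos [ 0.4309 -0.234   0.072 ] rot [-1.795e+02 -1.000e-01 -1.206e+02] F [-0.6 -0.5  0.6] w 0.0868
dp [0.0007 0.0022 0.066 ] n 1.6 per row [0.0004 0.0011 0.033 ] rot [-0.5 -0.1  0.8]
tongue front mid [ 0.5071 -0.0169  0.019 ]
[0.5149 0.0709 0.017 ] [ 0.4974 -0.1069  0.017 ] [ 0.50611485 -0.01797919  0.017     ] -5.623001959398491
```

{"method": "carry_out", "body": {"plan": [{"grip": 0, "dp": [0.0004, 0.0011, 0.025], "rotation": [-0.5, 0, 0.8]}, {"grip": 0, "dp": [0.0003, 0.0011, 0.022], "rotation": [0, 0, 0]}, {"grip": 0, "dp": [0, 0, 0.012], "rotation": [0, 0, 0]}, {"grip": 0, "dp": [0, 0, 0.006], "rotation": [0, 0, 0]}, {"grip": 0, "dp": [0, 0, 0], "rotation": [0, 0, 0]}]}}

```text
time_s: 6.5
tool_pos: [0.4325, -0.2345, 0.0089]
tool_rot: [-179.7, -0.0, -121.1]
force: [0.5, 0.0, 0.4]
grip_width: 0.087
```

```bash
python3 -c "
from h import *
go([.4291,-.2339,.006],-121.4)"
```

```text
t 6.5 pos [ 0.4325 -0.2345  0.0089] rot [-179.7   -0.  -121.1] F [0.5 0.  0.4] w 0.087
dp [0.0013 0.0032 0.0029] n 0.1 per row [0.0013 0.0032 0.0029] rot [-0.3 -0.   0.3]
```

{"method": "carry_out", "body": {"plan": [{"grip": 0, "dp": [0.001, 0.003, 0.003], "rotation": [0, 0, 0]}, {"grip": 0.4, "dp": [0, 0, 0], "rotation": [0, 0, 0]}, {"grip": 1, "dp": [0, 0, 0], "rotation": [0, 0, 0]}, {"grip": 1, "dp": [0, 0, 0], "rotation": [0, 0, 0]}, {"grip": 1, "dp": [0, 0, 0], "rotation": [0, 0, 0]}, {"grip": 1, "dp": [0, 0, 0], "rotation": [0, 0, 0]}, {"grip": 1, "dp": [0, 0, 0], "rotation": [0, 0, 0]}, {"grip": 1, "dp": [0, 0, 0], "rotation": [0, 0, 0]}], "force": 20}}

```text
time_s: 7.17
tool_pos: [0.4336, -0.2362, 0.0121]
tool_rot: [-179.1, -0.1, -121.0]
force: [0.4, -0.6, 0.3]
grip_width: 0.0481
```

{"method": "carry_out", "body": {"plan": [{"grip": 1, "dp": [0, 0, 0], "rotation": [0, 0, 0]}, {"grip": 1, "dp": [0, 0, 0], "rotation": [0, 0, 0]}, {"grip": 1, "dp": [0, 0, 0], "rotation": [0, 0, 0]}], "force": 50}}

```text
time_s: 7.42
tool_pos: [0.4336, -0.2364, 0.0122]
tool_rot: [-179.1, -0.1, -121.0]
force: [-0.4, -0.2, 0.7]
grip_width: 0.0295
```

The hold drifted forward and high while the fingers closed. I'll open slightly and regrip lower and further back.

{"method": "carry_out", "body": {"plan": [{"grip": 0.5, "dp": [0, 0, 0], "rotation": [0, 0, 0]}, {"grip": 0.5, "dp": [0, 0, 0], "rotation": [0, 0, 0]}, {"grip": 0.5, "dp": [0, 0, 0], "rotation": [0, 0, 0]}, {"grip": 0.5, "dp": [0.0, 0.004, 0.004], "rotation": [-0.5, 0, 0.4]}, {"grip": 0.5, "dp": [0.0, 0.004, 0.004], "rotation": [-0.4, 0, 0]}, {"grip": 1, "dp": [0, 0, 0], "rotation": [0, 0, 0]}, {"grip": 1, "dp": [0, 0, 0], "rotation": [0, 0, 0]}, {"grip": 1, "dp": [0, 0, 0], "rotation": [0, 0, 0]}], "force": 50}}

```text
time_s: 8.08
tool_pos: [0.4254, -0.2313, 0.0025]
tool_rot: [179.8, -0.0, -121.4]
force: [0.2, -0.3, 0.3]
grip_width: 0.031
```

```bash
python3 -c "
from h import *
go([.4291,-.2339,.005],-121.4)"
```

```text
t 8.08 pos [ 0.4254 -0.2313  0.0025] rot [ 179.8   -0.  -121.4] F [ 0.2 -0.3  0.3] w 0.031
dp [ 0.0003 -0.0045 -0.0025] n 0.1 per row [ 0.0003 -0.0045 -0.0025] rot [ 0.2 -0.  -0. ]
```

{"method": "carry_out", "body": {"plan": [{"grip": 1, "dp": [0, 0, 0], "rotation": [0, 0, 0]}, {"grip": 1, "dp": [0, 0, -0.01], "rotation": [0, 0, 0]}, {"grip": 1, "dp": [0, 0, -0.02], "rotation": [0, 0, 0]}, {"grip": 1, "dp": [0, 0, -0.02], "rotation": [0, 0, 0]}, {"grip": 1, "dp": [0, 0, 0], "rotation": [0, 0, 0]}]}}

```text
time_s: 8.5
tool_pos: [0.4237, -0.2302, 0.0538]
tool_rot: [179.5, -0.0, -121.4]
force: [0.5, -1.4, -1.7]
grip_width: 0.0296
```

```bash
python3 -c "
from h import *
go([.440,-.0104,.05],-95.8)"
```

```text
t 8.5 pos [ 0.4237 -0.2302  0.0538] rot [ 179.5   -0.  -121.4] F [ 0.5 -1.4 -1.7] w 0.0296
dp [-0.1961  0.1006  0.0046] n 5.3 per row [-0.0327  0.0168  0.0008] rot [  0.5   0.1 -25.6]
```

The clamp is held: the weight reads about 1.6 N, matching 160 g.

{"method": "carry_out", "body": {"plan": [{"grip": 1, "dp": [-0.0327, 0.0168, 0], "rotation": [0, 0, 0]}, {"grip": 1, "dp": [-0.0327, 0.0168, 0], "rotation": [0, 0, 0]}, {"grip": 1, "dp": [-0.0327, 0.0168, 0], "rotation": [0, 0, 0]}, {"grip": 1, "dp": [-0.0327, 0.0168, 0], "rotation": [0, 0, 0]}, {"grip": 1, "dp": [-0.0327, 0.0168, 0], "rotation": [0, 0, 0]}, {"grip": 1, "dp": [-0.0327, 0.0168, 0], "rotation": [0, 0, 0]}, {"grip": 1, "dp": [0, 0, 0], "rotation": [0.5, 0, -5]}, {"grip": 1, "dp": [0, 0, 0], "rotation": [0, 0, -5]}]}}

```text
time_s: 9.17
tool_pos: [0.4415, -0.0039, 0.0547]
tool_rot: [-179.6, -0.1, -111.6]
force: [-0.7, -1.0, -2.3]
grip_width: 0.0294
```

{"method": "carry_out", "body": {"plan": [{"grip": 1, "dp": [0, 0, 0], "rotation": [0, 0, -5]}, {"grip": 1, "dp": [0, 0, 0], "rotation": [0, 0, -5]}, {"grip": 1, "dp": [0, 0, 0], "rotation": [0, 0, -5]}, {"grip": 1, "dp": [0, 0, 0], "rotation": [0, 0, 0]}]}}

```text
time_s: 9.5
tool_pos: [0.4398, -0.0005, 0.0534]
tool_rot: [-179.7, -0.2, -95.3]
force: [-0.5, 0.5, -2.1]
grip_width: 0.0296
```

Run:
```python
from h import *
go([.440,-.0104,.03],-95.8)
import pickle
p=env.camera_params("wrist");im=env.read_camera("wrist");pickle.dump(p,open("w2.pkl","wb"))
cv2.imwrite("pics/w2.png",cv2.convertScaleAbs(im[:,:,::-1],alpha=1.0))
```

```text
t 9.5 pos [ 0.4398 -0.0005  0.0534] rot [-179.7   -0.2  -95.3] F [-0.5  0.5 -2.1] w 0.0296
dp [ 0.0097 -0.001   0.0234] n 0.6 per row [ 0.0097 -0.001   0.0234] rot [-0.3 -0.2  0.5]
```

View pics/w2.png

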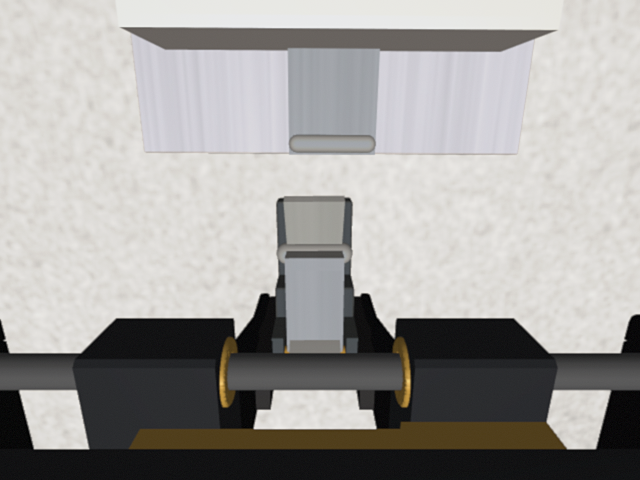

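The wrist view shows the plate's front edge level at row ~153 (columns 145–518), the tongue and rod centred at column ~332, and the clamp straight ahead at column ~314.5 with its nose at row ~196. It is square, and I still have to shift it sideways.

Run:
```python
from h import *
import pickle
p=pickle.load(open("w2.pkl","rb"));f=lambda uv,z:onz("wrist",uv,z,p)
a=f((145,153),.017);b=f((518,154),.017);r1=f((290,144),.026);r2=f((375,144),.026)
print("edge",a.round(4),b.round(4),"len",np.linalg.norm(a-b),"mid",(a+b)/2,"yaw",np.degrees(np.arctan2((b-a)[0],-(b-a)[1])));print("rod",(r1+r2)/2,np.linalg.norm(r1-r2))
L=.0534-.0025
j1=f((278,199),.009+L);j2=f((351,199),.009+L);j=(j1+j2)/2;print("jaw tip",j.round(4),"w",np.linalg.norm(j1-j2))
o=env.get_obs();th=np.radians(-5.3);x=np.array([np.cos(th),np.sin(th),0]);y=np.array([-x[1],x[0],0])
v=j-o["tool_pos"];print("jaw rel tcp along",v@x,"lat",v@y,"(expect ~.0525)")
```

```text
edge [0.5152 0.0746 0.017 ] [ 0.498  -0.1034  0.017 ] len 0.178810539102635 mid [ 0.50659681 -0.01437203  0.017     ] yaw -5.51255432442125
rod [ 0.51144244 -0.0147273   0.026     ] 0.03864118316713838
jaw tip [ 0.4932 -0.0047  0.0599] w 0.02835353584384577
jaw rel tcp along 0.053668120741388665 lat 0.0008595430426847133 (expect ~.0525)
```

```bash
python3 -c "
from h import *
go([.4385,-.0087,.0035],-95.6)"
```

```text
t 9.55 pos [ 0.4397 -0.0006  0.0534] rot [-179.8   -0.2  -95.6] F [-0.6  0.2 -2.2] w 0.0297
dp [0.008  0.0006 0.0499] n 1.2 per row [0.004  0.0003 0.0249] rot [-0.2 -0.2  0. ]
```

{"method": "carry_out", "body": {"plan": [{"grip": 1, "dp": [0.004, 0.001, 0.01], "rotation": [-0.3, -0.2, 0.3]}, {"grip": 1, "dp": [0.004, 0, 0.015], "rotation": [0, 0, 0]}, {"grip": 1, "dp": [0, 0, 0.015], "rotation": [0, 0, 0]}, {"grip": 1, "dp": [0, 0, 0.004], "rotation": [0, 0, 0]}, {"grip": 1, "dp": [0, 0, 0], "rotation": [0, 0, 0]}]}}

```text
time_s: 9.97
tool_pos: [0.4374, -0.0107, 0.0058]
tool_rot: [179.9, 0.0, -96.6]
force: [0.3, -0.2, -1.3]
grip_width: 0.0294
```

```bash
python3 -c "
from h import *
go([.4385,-.0087,.0035],-95.6)"
```

```text
t 9.97 pos [ 0.4374 -0.0107  0.0058] rot [179.9   0.  -96.6] F [ 0.3 -0.2 -1.3] w 0.0294
dp [-0.0021 -0.0008  0.0023] n 0.1 per row [-0.0021 -0.0008  0.0023] rot [ 0.1  0.  -1. ]
```

{"method": "carry_out", "body": {"plan": [{"grip": 1, "dp": [-0.002, 0, 0.002], "rotation": [0, 0, -1]}, {"grip": 1, "dp": [0, 0, 0], "rotation": [0, 0, 0]}, {"grip": 1, "dp": [0, -0.005, 0], "rotation": [0, 0, 0]}, {"grip": 1, "dp": [0, -0.005, 0], "rotation": [0, 0, 0]}, {"grip": 1, "dp": [0, 0, 0], "rotation": [0, 0, 0]}]}}

```text
time_s: 10.38
tool_pos: [0.4492, -0.01, 0.0045]
tool_rot: [180.0, 0.0, -95.7]
force: [-0.2, 0.5, -1.8]
grip_width: 0.0297
```

```bash
python3 -c "
from h import *
go([.484,-.0133,.0035],-95.6)"
```

```text
t 10.38 pos [ 0.4492 -0.01    0.0045] rot [180.    0.  -95.7] F [-0.2  0.5 -1.8] w 0.0297
dp [-0.0002 -0.0349  0.001 ] n 0.8 per row [-0.0002 -0.0349  0.001 ] rot [ 0.   0.  -0.1]
```

{"method": "carry_out", "body": {"plan": [{"grip": 1, "dp": [0, 0, 0.0015], "rotation": [0, 0, 0]}, {"grip": 1, "dp": [0, 0, 0.001], "rotation": [0, 0, 0]}, {"grip": 1, "dp": [0, 0, 0], "rotation": [0, 0, 0]}]}}

```text
time_s: 10.63
tool_pos: [0.4509, -0.01, 0.0028]
tool_rot: [-179.9, 0.0, -95.7]
force: [0.2, -0.6, -2.6]
grip_width: 0.0299
```

{"method": "carry_out", "body": {"plan": [{"grip": 1, "dp": [0, -0.004, 0], "rotation": [0, 0, 0]}, {"grip": 1, "dp": [0, -0.004, 0], "rotation": [0, 0, 0]}, {"grip": 1, "dp": [0, -0.004, 0], "rotation": [0, 0, 0]}]}}

```text
time_s: 10.88
tool_pos: [0.4614, -0.0113, 0.0028]
tool_rot: [179.9, -0.0, -95.7]
force: [-8.9, 0.1, 6.4]
grip_width: 0.0293
```

The nose slope is riding on the rod, as expected. I'll continue.

{"method": "carry_out", "body": {"plan": [{"grip": 1, "dp": [0, -0.004, 0], "rotation": [0, 0, 0]}, {"grip": 1, "dp": [0, -0.004, 0], "rotation": [0, 0, 0]}], "force": 60}}

```text
time_s: 11.05
tool_pos: [0.4636, -0.0116, 0.0025]
tool_rot: [179.1, -0.2, -95.7]
force: [-14.2, 2.0, 15.8]
grip_width: 0.0297
```

{"method": "carry_out", "body": {"plan": [{"grip": 1, "dp": [0, -0.005, 0], "rotation": [0, 0, 0]}, {"grip": 1, "dp": [0, -0.005, 0], "rotation": [0, 0, 0]}]}}

```text
time_s: 11.22
tool_pos: [0.4651, -0.0118, 0.0025]
tool_rot: [177.9, -0.3, -95.7]
force: [-14.9, 2.3, 17.8]
grip_width: 0.0297
```

{"method": "carry_out", "body": {"plan": [{"grip": 1, "dp": [0, -0.005, -0.001], "rotation": [2, 0.3, 0]}, {"grip": 1, "dp": [0, -0.006, -0.001], "rotation": [1.5, 0, 0]}]}}

```text
time_s: 11.38
tool_pos: [0.4672, -0.0121, 0.0027]
tool_rot: [-179.9, -0.8, -95.7]
force: [-17.4, 2.1, 15.0]
grip_width: 0.0296
```

{"method": "carry_out", "body": {"plan": [{"grip": 1, "dp": [0, -0.007, 0], "rotation": [1.5, 0, 0]}]}}

```text
time_s: 11.47
tool_pos: [0.4675, -0.0122, 0.0025]
tool_rot: [-179.2, -0.9, -95.7]
force: [-25.0, 2.5, 36.3]
grip_width: 0.0299
```

{"method": "carry_out", "body": {"plan": [{"grip": 1, "dp": [0, -0.006, -0.002], "rotation": [0, 0.4, 0]}]}}

```text
time_s: 11.55
tool_pos: [0.4672, -0.0123, 0.0031]
tool_rot: [-179.9, -1.4, -95.8]
force: [-7.6, 1.2, -9.1]
grip_width: 0.0292
```

{"method": "carry_out", "body": {"plan": [{"grip": 1, "dp": [0, -0.007, -0.002], "rotation": [0, 0.4, 0]}]}}

```text
time_s: 11.63
tool_pos: [0.4671, -0.0126, 0.003]
tool_rot: [179.3, -1.9, -95.8]
force: [-15.2, 1.7, 3.8]
grip_width: 0.0294
```

{"method": "carry_out", "body": {"plan": [{"grip": 1, "dp": [0, -0.006, 0], "rotation": [0.7, -2, 0]}]}}

```text
time_s: 11.72
tool_pos: [0.4679, -0.0108, 0.0025]
tool_rot: [179.3, 0.0, -95.6]
force: [-19.5, 3.7, 32.6]
grip_width: 0.0298
```

{"method": "carry_out", "body": {"plan": [{"grip": 1, "dp": [0, -0.009, 0], "rotation": [0.7, 0, 0]}]}}

```text
time_s: 11.8
tool_pos: [0.469, -0.012, 0.0024]
tool_rot: [178.9, -0.1, -95.6]
force: [-32.9, -0.4, 42.2]
grip_width: 0.0294
```

Run:
```python
from h import *
go([.484,-.0133,.0035],-95.6)
import pickle
p=env.camera_params("wrist");im=env.read_camera("wrist");pickle.dump(p,open("w3.pkl","wb"))
s=env.read_camera("scene")
u,v=proj("scene",np.array([.5,-.015,.02])).astype(int)
c=cv2.resize(s[v-25:v+25,u-35:u+35],(400,286),interpolation=cv2.INTER_CUBIC)
w=np.zeros((480,800,3),np.uint8);w[:286,:400]=cv2.convertScaleAbs(c,alpha=1.3);w[:,400:]=im[:480,120:520];cv2.imwrite("pics/w3.png",w[:,:,::-1])
```

```text
t 11.8 pos [ 0.469  -0.012   0.0024] rot [ 1.789e+02 -1.000e-01 -9.560e+01] F [-32.9  -0.4  42.2] w 0.0294
dp [-0.0002 -0.0151 -0.0014] n 0.4 per row [-0.0002 -0.0151 -0.0014] rot [ 1.1 -0.1 -0. ]
```

View pics/w3.png

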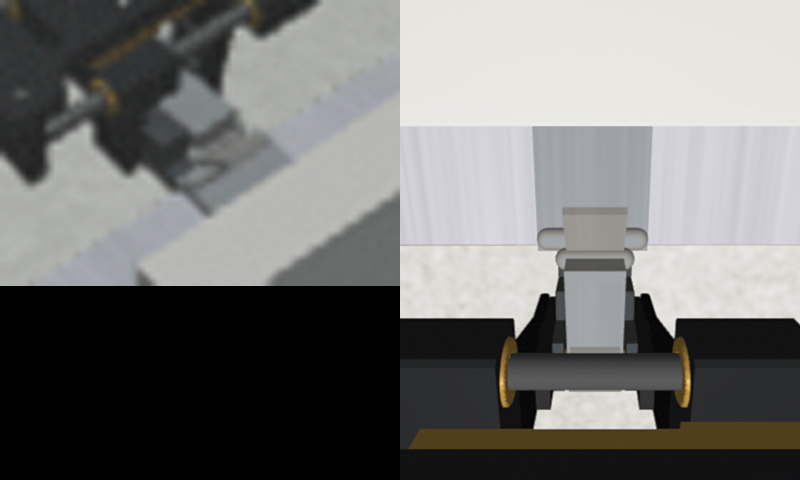

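The nose is over the rod and the hook bar is just short of it, square and centred. The jaw reaction is pressing the clamp on the bench, so I'll let it rise a little while pushing.

{"method": "carry_out", "body": {"plan": [{"grip": 1, "dp": [0, -0.008, -0.0015], "rotation": [1, 0, 0]}]}}

```text
time_s: 11.98
tool_pos: [0.4696, -0.0119, 0.0027]
tool_rot: [179.0, -0.3, -95.6]
force: [-17.9, 4.9, 5.0]
grip_width: 0.0296
```

{"method": "carry_out", "body": {"plan": [{"grip": 1, "dp": [0, -0.01, -0.001], "rotation": [1, 0, 0]}]}}

```text
time_s: 12.07
tool_pos: [0.4701, -0.012, 0.0025]
tool_rot: [178.8, -0.4, -95.6]
force: [-27.3, 2.9, 29.6]
grip_width: 0.0297
```

{"method": "carry_out", "body": {"plan": [{"grip": 1, "dp": [0, -0.01, -0.001], "rotation": [1, 0, 0]}]}}

```text
time_s: 12.15
tool_pos: [0.4723, -0.0122, 0.0026]
tool_rot: [178.8, -0.6, -95.6]
force: [-13.6, 1.7, 14.7]
grip_width: 0.0298
```

{"method": "carry_out", "body": {"plan": [{"grip": 1, "dp": [0, -0.01, -0.001], "rotation": [1, -0.5, 0]}]}}

```text
time_s: 12.23
tool_pos: [0.4796, -0.0123, 0.0031]
tool_rot: [179.5, -0.1, -95.5]
force: [3.8, -0.2, -3.8]
grip_width: 0.0295
```

{"method": "carry_out", "body": {"plan": [{"grip": 1, "dp": [0, -0.01, -0.001], "rotation": [1, 0, 0]}]}}

```text
time_s: 12.32
tool_pos: [0.4844, -0.0131, 0.0026]
tool_rot: [179.9, -0.2, -95.5]
force: [-24.0, 1.8, 17.9]
grip_width: 0.0298
```

{"method": "carry_out", "body": {"plan": [{"grip": 1, "dp": [0, -0.01, -0.001], "rotation": [1, 0, 0]}]}}

```text
time_s: 12.4
tool_pos: [0.4845, -0.0132, 0.0024]
tool_rot: [179.6, -0.3, -95.6]
force: [-39.1, 5.1, 44.0]
grip_width: 0.0296
```

It snapped through and hit a hard stop at x=0.4845 (predicted 0.484). I'll relax, release and back off.

{"method": "carry_out", "body": {"plan": [{"grip": 1, "dp": [0, 0, -0.001], "rotation": [0, 0, 0]}, {"grip": 1, "dp": [0, 0, -0.001], "rotation": [0, 0, 0]}, {"grip": 0.5, "dp": [0, 0, 0], "rotation": [0, 0, 0]}, {"grip": 0, "dp": [0, 0, 0], "rotation": [0, 0, 0]}, {"grip": 0, "dp": [0, 0, 0], "rotation": [0, 0, 0]}, {"grip": 0, "dp": [0, 0, 0], "rotation": [0, 0, 0]}, {"grip": 0, "dp": [0, 0, 0], "rotation": [0, 0, 0]}]}}

```text
time_s: 12.98
tool_pos: [0.4885, -0.0135, 0.0053]
tool_rot: [179.9, -0.3, -95.6]
force: [0.3, -0.1, 0.6]
grip_width: 0.0551
```

{"method": "carry_out", "body": {"plan": [{"grip": 0, "dp": [0, 0, -0.01], "rotation": [0, 0, 0]}, {"grip": 0, "dp": [0, 0, -0.03], "rotation": [0, 0, 0]}, {"grip": 0, "dp": [0, 0, -0.04], "rotation": [0, 0, 0]}, {"grip": 0, "dp": [0, 0, -0.04], "rotation": [0, 0, 0]}, {"grip": 0, "dp": [0, 0.03, -0.02], "rotation": [0, 0, 0]}, {"grip": 0, "dp": [0, 0, 0], "rotation": [0, 0, 0]}, {"grip": 0, "dp": [0, 0, 0], "rotation": [0, 0, 0]}]}}

```text
time_s: 13.57
tool_pos: [0.4599, -0.0091, 0.1572]
tool_rot: [-179.8, -0.3, -95.5]
force: [-0.0, -1.5, 0.4]
grip_width: 0.0867
```

Run:
```python
from h import *
go([.48,-.0133,.1],-95.6)
import pickle
p=env.camera_params("wrist");im=env.read_camera("wrist");pickle.dump(p,open("w4.pkl","wb"))
cv2.imwrite("pics/w4.png",im[:,:,::-1]);cv2.imwrite("pics/scene4.png",env.read_camera("scene")[:,:,::-1])
```

```text
t 13.57 pos [ 0.4599 -0.0091  0.1572] rot [-179.8   -0.3  -95.5] F [-0.  -1.5  0.4] w 0.0867
dp [ 0.002  -0.0203  0.0572] n 1.5 per row [ 0.001  -0.0101  0.0286] rot [-0.2 -0.3  0.1]
```

View pics/w4.png

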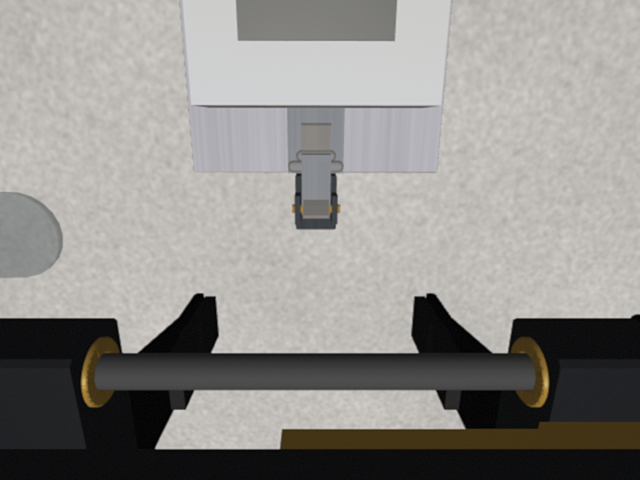

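The wrist view shows the clamp on the tongue: hook bar (row ~155) behind the rod (row ~166), block back at (316.5,228), plate edge at row 172. I'll check these in numbers, along with the bystanders.

Run:
```python
from h import *
import pickle
p=pickle.load(open("w4.pkl","rb"));f=lambda uv,z:onz("wrist",uv,z,p)
a=f((193,172),.017);b=f((438,172),.017);y=(a-b)/np.linalg.norm(a-b);x=np.array([y[1],-y[0],0]);m=(a+b)/2
k=f((316.5,228),.026);v=k-m;print("len",np.linalg.norm(a-b),"back rel edge x",v@x,"(want -.040) y",v@y)
q=f((316,124),.036);print("clamp angle",np.degrees(np.arctan2((q-k)@y,(q-k)@x)),"len",(q-k)@x,"(77)")
s0=cv2.imread("pics/scene0.png");s4=cv2.imread("pics/scene4.png")
for n,(u,w,r) in dict(flask=(372,196,20),bottle=(231,391,32),wrench=(452,220,24)).items():
    t=s0[w-r:w+r,u-r:u+r];res=cv2.matchTemplate(s4[w-r-15:w+r+15,u-r-15:u+r+15],t,cv2.TM_CCOEFF_NORMED);print(n,"shift px",np.array(cv2.minMaxLoc(res)[3])-15,res.max().round(3))
h=cv2.resize(s4[200:300,240:420],None,fx=4.4,fy=4.4,interpolation=cv2.INTER_CUBIC);cv2.imwrite("pics/s4c.png",h)
```

```text
len 0.18107190076647414 back rel edge x -0.04037086021868409 (want -.040) y -0.0006264747293682751
clamp angle 0.43408675082990733 len 0.07438571762614513 (77)
flask shift px [0 0] 0.997
bottle shift px [0 0] 0.999
wrench shift px [0 0] 0.998
```

View pics/s4c.png

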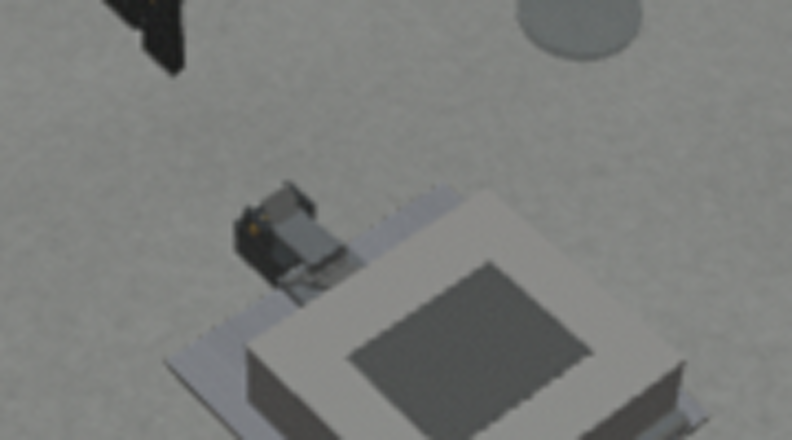

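The hood is closed, the clamp is on the edge and home, and the gripper is clear of everything, so I'm handing it in.

```bash
python3 -c "
from cell import env
print(env.sign_off())"
```

```text
the job is handed in; nothing more can be done
None
```

I closed the hood slowly with shut fingers, then pushed the middle-sized clamp on over the rod until it snapped and stopped. I released it, backed off and handed the job in at about 14 s. No verdict was reported.

**Last checks, from the images:**
- **Clamp position:** its back is 40.4 mm from the plate edge (40 wanted), 0.6 mm off the middle, and square to about 0.4°. The hook bar is behind the rod.
- **Hood:** it looks flat on the plate, and the fingers stopped on it at a height of 62.3 mm (62 expected).
- **Bystanders:** the flask, bottle and wrench show no shift in the scene camera.

**What did not go cleanly or disagreed:**
- **Force on the hood:** it rose to about 24–27 N against the closed stop, close to the 30 N limit. I only saw it at row ends, so a brief higher peak can't be ruled out.
- **First grip:** it drifted high and forward, so I regripped lower and further back.
- **Push force:** the push onto the rod took up to about 39 N forward with 44 N upward on the tool, more than the quoted 20 N snap force, because the clamp was pressing on the bench.
- **Clamp length:** the final picture gave 74 mm instead of 77, probably because the height of the nose was guessed.
- **Jaw angle:** it was judged only by sight and by the snap in the force readings, not measured.

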